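# Snap the retaining plate onto the vial tray

## Task

Take the white retaining plate out of the upright rack, lay it down on the sloped metal rest with its grip block facing up and let go of it there. Then take it again by its grip block and press it down over the four snap posts of the vial tray, until all four corners have clicked through and the plate sits fully home, and let go. Leave the other things on the bench where they are.

Things in the scene. Friction and masses are not known exactly. Their poses are not given: they have to be found in the camera images.
- plate: Loose white plate 130 x 96 x 8 mm, 150 g, 12 mm hole near each corner, grip block centred on one face. Starts upright on a long edge in the rack. Origin: middle of that lower long edge, on the plain face. x: square to the plate, out of the block's face (plain face x 0, block's face x 8, block's top x 38). y: along the length (-65 to 65). z: across the width, 0 (lower edge) to 96 (upper edge).
- plate_mid (a point): Centre of the plate's plain face (plate frame 0, 0, 48 mm). Opposite it on the other face stands the rectangular grip block: 30 mm high off that face, 16 mm thick along the plate's length (y -8 to 8), 26 mm long across its width (z 35 to 61). The 35 mm of plate above the block can be gripped by its 8 mm thickness while it stands in the rack.
- hole0 (a point): Centre of a corner hole on the plate's plain face: plate frame y -52, z 84 mm. The holes are 104 mm apart along the plate and 72 mm apart across it. Pushed down evenly over the posts, the plate takes 10 to 16 N in all, most when its underside is about 11 mm above the shoulders; then it slides on easily and snaps in the last 3 mm, home when its underside is on the shoulders.
- hole1 (a point): Centre of a corner hole on the plate's plain face: plate frame y 52, z 84 mm.
- hole2 (a point): Centre of a corner hole on the plate's plain face: plate frame y -52, z 12 mm.
- hole3 (a point): Centre of a corner hole on the plate's plain face: plate frame y 52, z 12 mm.
- rack: Fixed steel rack, foot 90 x 150 x 12 mm; origin at the centre of its underside, z up. One slot along its y axis, 11 mm wide, floor 12 mm above the bench, between walls 138 mm long and 8 mm thick, tops 38 mm above the bench. The plate stands in it with its length along the rack's y, block to the rack's +x, top edge 108 mm above the bench.
- rest: Fixed aluminium sloped rest, foot 130 x 140 x 10 mm; origin at the centre of its underside, z up. Two rails (16 mm wide, centred at y -44 and 44, 72 mm open between them for a finger, 85 mm long) slope at 30 degrees to the level, falling to the rest's +x. At their low end a cross lip 10 mm proud stops the plate; lip and rail faces meet at x 45, z 45 mm.
- rest_mid (a point): Where the centre of the plate's plain face lies when the plate is on the rest: x 3.4, y 0, z 69 mm of the rest. The plate lies with its plain face on the rails, its lower long edge at the lip, its length along the rest's y; its block then points up and to the rest's +x. Let go 10 to 15 degrees steeper than the rails, the plate tips back on to them.
- tray: Fixed vial tray: steel foot 136 x 172 x 6 mm, white walls 120 x 156 (tops 40 mm above the bench), small purple-capped vials inside (tops 56 mm above the bench), four white snap posts at x -36 / 36, y -52 / 52 mm. Origin at the centre of its underside, z up, y along its length. The plate goes on plain face down, either way round (half a turn).
- tray_seat (a point): Tray centre at the posts' shoulders, 66 mm above the bench: plate_mid comes here. Each post: 16 mm pillar up to the shoulder; above it a 9 mm pin, tapering from 13 mm up to a 3 mm point 25 mm up; spring barbs to its -x and +x, 16 mm over both, widest 11.5 mm up, which lead in from above and lock over the plate. Pushing past takes 3 to 4 N a post.
- vial: Bystander, to be left alone: a small capped glass vial, 22 across and 40 tall, standing (sizes in mm); origin at the centre of its underside.
- marker: Bystander, to be left alone: a marker pen, 125 long and 17 thick, lying (sizes in mm); origin at the centre of its underside.
- logger: Bystander, to be left alone: a hand-held temperature logger, flat grey box 50 x 90 x 20 with a small window (sizes in mm); origin at the centre of its underside.
- wipe_bottle: Bystander, to be left alone: a white bottle, 52 across and 130 tall (sizes in mm); origin at the centre of its underside.
- blank: Bystander, to be left alone: a small blank white sheet without holes or grip, 45 x 70 x 6, lying flat (not the retaining plate) (sizes in mm); origin at the centre of its underside.
- cap_cup: Bystander, to be left alone: an open steel cup, 70 across and 50 tall (sizes in mm); origin at the centre of its underside.

How it is judged:
On the way:
1. the plate lies on the sloped rest, grip block up, and is let go (distance between plate_mid and rest_mid below 0.03 m and angle between plate's own x axis and vertical between 0.41 and 0.64 rad and angle between the y axis of plate and the y axis of rest, either way round below 0.25 rad and contact force between the fingers and plate below 0.1 N and linear speed of plate below 0.03 m/s), for 0.3 s.
At the end, for the whole second after the job is handed in: The plate lies level (within 3.5 degrees), grip block up, centred on the tray within 5 mm, all four of its holes pushed past the barbs (underside within 2.5 mm of the shoulder at each post), at rest and released (z of hole0 in the frame of tray between 0.063 and 0.0685 m and z of hole1 in the frame of tray between 0.063 and 0.0685 m and z of hole2 in the frame of tray between 0.063 and 0.0685 m and z of hole3 in the frame of tray between 0.063 and 0.0685 m and horizontal distance between plate_mid and tray_seat below 0.005 m and angle between plate's own x axis and vertical below 0.06 rad and linear speed of plate below 0.02 m/s and contact force between the fingers and plate below 0.1 N); the robot touches nothing.
It fails at once if a bystander is moved more than 30 mm or knocked over (distance of any of vial, marker, logger, wipe_bottle, blank, cap_cup from where it was at the start of the episode above 0.03 m or angle between any of vial, logger, wipe_bottle, blank, cap_cup's own z axis and vertical above 0.6 rad).
It also fails if it takes over 61 s, if anything falls off the work surface, if the arm or the gripper's body presses on something with over 40 N, if the wrist force passes 120 N, or if a joint passes its speed limit or range.

## Robot

A 6-joint arm with a two-finger parallel gripper is mounted at the origin on the work surface. World frame = base frame: x ahead of the robot, y to its left, z up, the work surface at z = 0. Lengths are in m, angles in rad, forces in N, time in s.
With the tool pointing down it reaches from about 0.35 to 0.85 m from the base axis. Payload 8.1 kg.
Tool frame: the origin (TCP) lies midway between the tips of the shut fingers; the grasp point (between the pads) lies 19 mm behind it; x points along the fingers, z is the direction in which the jaws open and shut, and the axes are right-handed (so a half turn about x gives the same grasp; the last joint's range is limited). The gripper opens to 93 mm and grips with 3 to 60 N. Pads are 15 mm wide; open, the fingers measure 128 mm over their backs; the gripper's body (75 mm by 188 mm) begins 65 mm behind the grasp point.
Start: joints at [-0.085, 0.13, 1.488, -0, 1.523, -0.085], TCP at [0.6, 0, 0.219] pointing down, gripper open.
Joint ranges: [-2.96, 2.96], [-0.89, 2.26], [0.02, 2.5], [-1.34, 4.48], [0, 2.73], [-2.66, 2.66]. Speed limits (rad/s): [2.39, 2.39, 2.79, 3.14, 3.14, 3.14].

## Interface

Orientations are given as [roll, pitch, yaw] about the fixed x, y, z axes, in that order (R = Rz(yaw) Ry(pitch) Rx(roll)).
In Python, from rig import monitor, get_image, sign_off gives the robot as it stands. The module is installed in compiled form; this text tells all that it offers.
- The arm moves only by the tool step_arm, never from a script. Its argument "motion" is a list of rows, each a list of 3 entries, a list of its own where there are three numbers: the shift along the tool's x, y, z in m, then the turn about the tool's x in degrees, then the opening, from 0 (shut) to 1 (fully open). In form: [[[tx, ty, tz], spin, gripper], ...]. A call has 1 to 12 rows; each row shifts and turns the commanded pose from where the row before left it, along the tool's axes as they then stand; what a row does not reach is not made up. A row lasts 1/10 s, in which the tool goes at most 50 mm and 8.59 degrees, less where a joint would pass 70% of its speed; a pose out of reach is approached as far as the arm can. A call is refused whole if a number of a shift passes 0.05 or a number of a turn 8.59, either way. A call with a gripper value outside its range is refused whole. The fingers move at their own pace and stop on an object; "force" is the grip in N (left out, the last holds). Time passes only in rows, so rows that do not move let the fingers close. It gives the time, the measured TCP pose, the force and the opening at its end, in the units of the state.
- monitor.sense(): the state, without advancing time (a new reading comes with each control period).
- get_image(name): name is "scene" or "side" or "wrist"; returns a dict with "pixels" (384x512x3 uint8, red, green, blue), "depth" (384x512 float32, m along the optical axis (not along the pixel's ray), 0 where there is no reading), "fx", "fy", "cx", "cy" (pixels), "pose" (4x4, takes a point from camera to world coordinates); the wrist camera has in their place "tool_from_camera" (4x4, takes a point from camera to tool coordinates, whose origin is the TCP and whose axes are the tool frame's). Camera axes: x right, y up, looking along -z (the intrinsics and any distortion apply to the point x, -y, -z); pixel columns grow to the right and rows downward; lengths in m; the calibration is good to about 2 mm. A picture is of the moment at which its call begins: read the wrist's pose just before it.
- sign_off(): hands the job in, once; it reports no verdict.
The state is a dict: "time_s": time; "joint_positions": joint angles; "dq": joint speeds; "effort": joint torques, N m; "position": TCP position; "eef_rot": TCP orientation; "force": force on the tool from outside, world axes, zero at the start; "moment": the same for the moment, N m; "opening": opening from 0.0 (shut) to 1.0 (fully open).
Only numpy, scipy, OpenCV 4.12 (cv2) and the standard library are available. Lean on these libraries where they do the work, as an engineer would, in place of code of your own. Each camera call takes 0.05 s, during which the arm holds its last target. There are 200 camera calls.

## Working session

There is one attempt and no reset: what is moved stays moved. The work goes in short steps, Python scripts to look and compute and a tool call to move; the robot and the scene stay as the last step left them, time stands still between calls to the robot, and variables do not carry over. Pictures are saved under pics/ and viewed, about 8 in all and at most 12, crops included, and the job is handed in when it is done.

Besides the shell and the picture viewer there is one more tool, called after "Emit:" as name([rows], argument=value, ...), one row to a line, values as JSON. step_arm: Moves the arm, as the interface text tells. Its arguments: {"type":"object","properties":{"motion":{"type":"array"},"force":{"type":"number"}},"required":["motion"]}

```bash
mkdir -p pics; ls; cat > h.py <<'E'
import numpy as np, cv2
from rig import monitor, get_image, sign_off
from scipy.spatial.transform import Rotation as R
def T(s):
    M=np.eye(4); M[:3,:3]=R.from_euler('xyz',s['eef_rot']).as_matrix(); M[:3,3]=s['position']; return M
def grab(n):
    s=monitor.sense(); d=get_image(n)
    if n=='wrist': d['pose']=T(s)@d['tool_from_camera']
    return d
def cloud(d):
    v,u=np.mgrid[:384,:512]; z=d['depth']
    P=np.stack([(u-d['cx'])/d['fx']*z,-(v-d['cy'])/d['fy']*z,-z],-1)
    W=P@d['pose'][:3,:3].T+d['pose'][:3,3]; W[z==0]=np.nan; return W
def save(d,n): cv2.imwrite('pics/'+n,d['pixels'][:,:,::-1])
E
python3 - <<'E'
from h import *
print(monitor.sense())
ims=[grab(n) for n in('scene','side','wrist')]
for d,n in zip(ims,('scene','side','wrist')):
    np.save(n+'.npy',d,allow_pickle=True); print(n,[k for k in d],d['pose'].round(3).tolist(),d['fx'])
cv2.imwrite('pics/a.png',np.vstack([np.hstack([i['pixels'] for i in ims[:2]])])[:,:,::-1][:, :])
im=cv2.imread('pics/a.png'); cv2.imwrite('pics/a.png',cv2.resize(im,(800,300)))
save(ims[0],'scene.png');save(ims[1],'side.png')
E
```

```text
pics
{'time_s': 0.0, 'joint_positions': array([-8.54092298e-02,  1.31143023e-01,  1.48924153e+00, -1.62613030e-05,
        1.52302367e+00, -8.54025994e-02]), 'dq': array([-0.00061328,  0.00018059, -0.00161352,  0.00094639,  0.0001969 ,
       -0.00030585]), 'effort': array([-1.61290725e-03, -5.59853125e+01, -4.91755986e+01,  7.67333270e-02,
        3.59135563e-02, -2.97389461e-04]), 'position': array([5.99437373e-01, 5.88218211e-05, 2.17619027e-01]), 'eef_rot': array([3.0651354 , 1.56898069, 3.06512956]), 'force': array([ 2.92543456e-01, -5.20772878e-01, -7.02403820e-06]), 'moment': array([-0.03072545, -0.0331976 ,  0.04862429]), 'opening': 0.9968731511678145}
scene ['pixels', 'depth', 'fx', 'fy', 'cx', 'cy', 'pose'] [[-0.034, -0.786, 0.617, 1.275], [0.999, -0.027, 0.02, 0.029], [0.001, 0.618, 0.787, 1.098], [0.0, 0.0, 0.0, 1.0]] 479.36648499618565
side ['pixels', 'depth', 'fx', 'fy', 'cx', 'cy', 'pose'] [[0.742, 0.429, -0.515, -0.21], [-0.671, 0.485, -0.561, -0.786], [0.009, 0.762, 0.648, 0.961], [0.0, 0.0, 0.0, 1.0]] 470.37216804250363
wrist ['pixels', 'depth', 'fx', 'fy', 'cx', 'cy', 'tool_from_camera', 'pose'] [[1.0, -0.003, 0.002, 0.599], [0.002, 0.966, 0.258, 0.071], [-0.003, -0.258, 0.966, 0.383], [0.0, 0.0, 0.0, 1.0]] 282.40280152762267
```

View pics/scene.png

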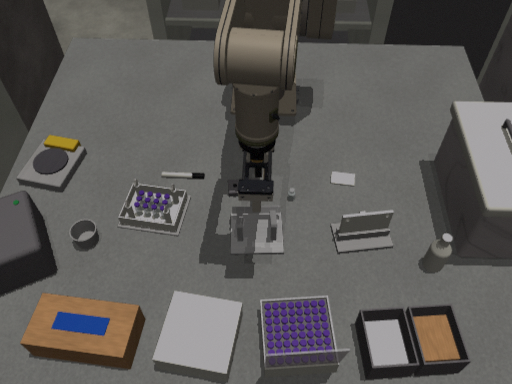

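View pics/side.png

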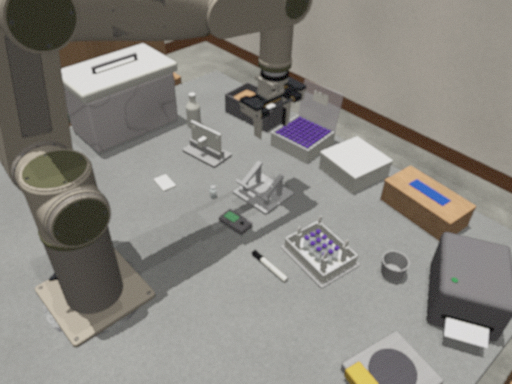

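Scene view: rack with plate around (365,228), rest (258,228), tray (155,208), vial (291,192), blank (343,179), bottle (438,253), cup (85,235). The logger is under the gripper; in the side view it is at (236,221).

```bash
python3 - <<'E'
from h import *
L={n:np.load(n+'.npy',allow_pickle=True).item() for n in('scene','side','wrist')}
a=cv2.resize(L['scene']['pixels'][185:260,110:410],None,fx=2.66,fy=2.66,interpolation=cv2.INTER_CUBIC)
b=cv2.resize(L['side']['pixels'][80:280,150:370],None,fx=1.818,fy=1.818,interpolation=cv2.INTER_CUBIC)
c=L['wrist']['pixels']; c=cv2.resize(c,(400,300))
b=np.hstack([cv2.resize(b,(400,364)),np.vstack([c,np.zeros((64,400,3),np.uint8)])])
a=cv2.resize(a,(800,200)); cv2.imwrite('pics/b.png',np.vstack([a,b])[:,:,::-1])
def box(Ws,x0,x1,y0,y1,lo,hi):
    W=np.vstack([w.reshape(-1,3) for w in Ws]); W=W[~np.isnan(W[:,0])]
    m=(W[:,0]>x0)&(W[:,0]<x1)&(W[:,1]>y0)&(W[:,1]<y1)&(W[:,2]>lo)&(W[:,2]<hi); return W[m]
C={n:cloud(L[n]) for n in L}
for n,uv in dict(scene=[(365,240),(367,222),(258,240),(155,208),(155,228),(300,130)],side=[(205,158),(205,140),(262,190),(320,250),(236,221),(213,191),(200,250)]).items():
    for u,v in uv: print(n,u,v,C[n][v,u].round(3))
# top-down height map from both views
for n in('scene','side'):
    W=C[n].reshape(-1,3); W=W[~np.isnan(W[:,0])]
    for lab,x0,x1,y0,y1 in(('rack',.4,.75,.15,.5),('rest',.4,.75,-.13,.13),('tray',.4,.75,-.5,-.15)):
        for lo,hi in((.004,.014),(.02,.045),(.05,.07),(.09,.115)):
            P=W[(W[:,0]>x0)&(W[:,0]<x1)&(W[:,1]>y0)&(W[:,1]<y1)&(W[:,2]>lo)&(W[:,2]<hi)]
            if len(P)>8:
                r=cv2.minAreaRect(P[:,:2].astype(np.float32)); print(n,lab,lo,hi,len(P),np.round(r[0],3),np.round(r[1],3),round(r[2],1))
E
```

```text
scene 365 240 [0.59  0.285 0.009]
scene 367 222 [0.576 0.28  0.074]
scene 258 240 [0.601 0.001 0.012]
scene 155 208 [ 0.537 -0.277  0.054]
scene 155 228 [ 0.575 -0.278  0.015]
scene 300 130 [ 0.173  0.12  -0.003]
side 205 158 [0.54  0.246 0.013]
side 205 140 [0.56  0.268 0.066]
side 262 190 [ 0.569 -0.001  0.014]
side 320 250 [ 0.486 -0.306  0.053]
side 236 221 [ 0.414 -0.057  0.022]
side 213 191 [0.444 0.084 0.027]
side 200 250 [ 0.28  -0.062  0.003]
scene rack 0.004 0.014 953 [0.575 0.321] [0.342 0.349] 89.8
scene rack 0.02 0.045 546 [0.606 0.344] [0.282 0.074] 71.3
scene rack 0.05 0.07 321 [0.605 0.351] [0.274 0.069] 69.3
scene rack 0.09 0.115 457 [0.599 0.348] [0.269 0.07 ] 70.5
scene rest 0.004 0.014 1899 [0.576 0.   ] [0.348 0.259] 0.1
scene rest 0.02 0.045 256 [0.501 0.01 ] [0.206 0.186] 4.3
scene rest 0.05 0.07 204 [ 0.562 -0.007] [0.087 0.126] 3.1
scene tray 0.004 0.014 1243 [ 0.576 -0.327] [0.346 0.349] 0.4
scene tray 0.02 0.045 1356 [ 0.529 -0.349] [0.168 0.308] 14.9
scene tray 0.05 0.07 490 [ 0.54  -0.361] [0.132 0.293] 21.5
side rack 0.004 0.014 703 [0.575 0.325] [0.35  0.349] 0.0
side rack 0.02 0.045 283 [0.591 0.336] [0.268 0.085] 72.4
side rack 0.05 0.07 239 [0.596 0.343] [0.262 0.07 ] 69.4
side rack 0.09 0.115 253 [0.592 0.339] [0.254 0.067] 69.9
side rest 0.004 0.014 1242 [ 0.575 -0.001] [0.259 0.346] 89.2
side rest 0.02 0.045 389 [ 0.505 -0.026] [0.198 0.207] 70.2
side rest 0.05 0.07 286 [ 0.556 -0.005] [0.088 0.133] 3.9
side tray 0.004 0.014 1406 [ 0.574 -0.326] [0.348 0.349] 89.7
side tray 0.02 0.045 1552 [ 0.522 -0.351] [0.169 0.312] 16.8
side tray 0.05 0.07 551 [ 0.535 -0.363] [0.127 0.291] 22.5
side tray 0.09 0.115 10 [ 0.509 -0.292] [0.107 0.076] 81.5
```

View pics/b.png

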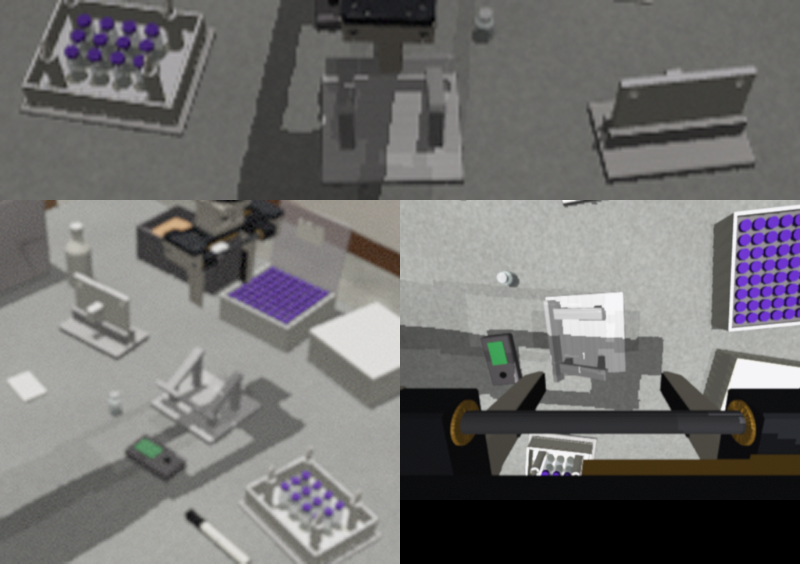

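Crop: the block is on the robot-facing side of the plate, so rack +x ≈ world −x. The rest's rails rise away from the robot (low end at world −x), with the logger at its near right. Next I'll take tight fits.

```bash
python3 - <<'E'
from h import *
L={n:np.load(n+'.npy',allow_pickle=True).item() for n in('scene','side','wrist')}
C={n:cloud(L[n]) for n in L}
def q(n,x0,x1,y0,y1,lo,hi):
    W=C[n].reshape(-1,3); W=W[~np.isnan(W[:,0])]
    return W[(W[:,0]>x0)&(W[:,0]<x1)&(W[:,1]>y0)&(W[:,1]<y1)&(W[:,2]>lo)&(W[:,2]<hi)]
def rect(lab,P):
    if len(P)<6: return
    r=cv2.minAreaRect(P[:,:2].astype(np.float32)); print(lab,len(P),np.round(r[0],4),np.round(r[1],3),round(r[2],1))
for n in('scene','side'):
    rect(n+' plate upper',q(n,.5,.66,.17,.39,.075,.115))
    rect(n+' plate top',q(n,.5,.66,.17,.39,.102,.115))
    rect(n+' rackfoot',q(n,.48,.68,.17,.39,.008,.02))
    P=q(n,.5,.6,.23,.33,.045,.085); print('block minx',np.sort(P[:,0])[:5].round(3))
for n in('side','wrist','scene'):
    rect(n+' restfoot',q(n,.48,.66,-.1,.1,.007,.02))
    P=q(n,.48,.66,-.08,.08,.03,.15); P=P[(P[:,2]<.15)]
    for x in np.arange(.49,.65,.02):
        s=P[abs(P[:,0]-x)<.01]
        if len(s)>3: print(n,round(x,2),'z90',np.percentile(s[:,2],90).round(3),'y',s[:,1].min().round(3),s[:,1].max().round(3))
for n in('scene','side'):
    rect(n+' traywalls',q(n,.42,.66,-.4,-.17,.03,.044))
    rect(n+' tray foot+',q(n,.42,.66,-.42,-.17,.006,.044))
    P=q(n,.42,.66,-.4,-.17,.062,.12)
    k=cv2.kmeans(P[:,:2].astype(np.float32),4,None,(3,50,1e-6),10,cv2.KMEANS_PP_CENTERS) if len(P)>8 else None
    if k: print(n,'posts',len(P),k[2].round(4).tolist(),P[:,2].max())
E
```

```text
scene plate upper 492 [0.5746 0.2767] [0.013 0.131] 9.4
scene plate top 194 [0.575  0.2769] [0.013 0.13 ] 9.9
scene rackfoot 753 [0.575 0.276] [0.093 0.151] 8.9
block minx [0.541 0.541 0.542 0.543 0.543]
side plate upper 309 [0.5592 0.2733] [0.042 0.134] 11.4
side plate top 108 [0.5726 0.2749] [0.018 0.133] 7.1
side rackfoot 404 [0.5582 0.2908] [0.093 0.194] 17.3
block minx [0.535 0.536 0.536 0.536 0.536]
side restfoot 921 [ 0.5739 -0.0059] [0.141 0.143] 3.2
side 0.51 z90 0.055 y -0.07 0.059
side 0.53 z90 0.055 y -0.074 0.049
side 0.55 z90 0.065 y -0.06 0.047
side 0.57 z90 0.077 y -0.058 0.048
side 0.59 z90 0.084 y -0.058 0.049
side 0.61 z90 0.088 y -0.056 0.035
wrist restfoot 6710 [ 0.5713 -0.0051] [0.128 0.14 ] 3.8
wrist 0.51 z90 0.052 y -0.073 0.057
wrist 0.53 z90 0.052 y -0.074 0.057
wrist 0.55 z90 0.063 y -0.059 0.046
wrist 0.57 z90 0.075 y -0.058 0.047
wrist 0.59 z90 0.085 y -0.056 0.048
wrist 0.61 z90 0.086 y -0.055 -0.039
scene restfoot 1540 [ 0.5772 -0.0052] [0.131 0.14 ] 3.6
scene 0.51 z90 0.053 y 0.006 0.054
scene 0.53 z90 0.053 y -0.072 0.055
scene 0.55 z90 0.062 y -0.057 0.044
scene 0.57 z90 0.075 y -0.058 0.046
scene 0.59 z90 0.083 y -0.057 0.047
scene 0.61 z90 0.086 y -0.055 0.047
scene traywalls 672 [ 0.5124 -0.2912] [0.158 0.126] 82.0
scene tray foot+ 1988 [ 0.5275 -0.2861] [0.203 0.193] 1.9
scene posts 152 [[0.5425000190734863, -0.34689998626708984], [0.555400013923645, -0.24400000274181366], [0.4706999957561493, -0.33739998936653137], [0.4860000014305115, -0.23409999907016754]] 0.09273536797558246
side traywalls 751 [ 0.5071 -0.2916] [0.158 0.123] 82.6
side tray foot+ 2136 [ 0.5416 -0.2964] [0.237 0.216] 86.9
side posts 183 [[0.54830002784729, -0.2460000067949295], [0.4627000093460083, -0.3393000066280365], [0.5339999794960022, -0.34869998693466187], [0.47679999470710754, -0.23669999837875366]] 0.09283474211465181
```

```bash
cat >> h.py <<'E'
def need(xyz,jaw_deg=None):
    s=monitor.sense(); M=T(s); Rm=M[:3,:3]; cur=np.degrees(np.arctan2(Rm[1,2],Rm[0,2]))
    print('t',round(s['time_s'],2),'pos',s['position'].round(4),'jawdir',round(cur,1),'open',round(s['opening'],3),'F',s['force'].round(1),'j6',s['joint_positions'][5].round(2))
    print('tool axes',Rm.round(3).tolist())
    if xyz is not None: print('tool shift',(Rm.T@(np.array(xyz)-s['position'])).round(4))
    if jaw_deg is not None:
        d=(jaw_deg-cur+90)%180-90; print('spin about tool x (down): ',round(-d,1),'or',round(-d+180*np.sign(d),1))
E
python3 - <<'E'
from h import *
need((.548,.272,.2),99.5)
d=np.load('wrist.npy',allow_pickle=True).item(); print(d['tool_from_camera'].round(3).tolist())
E
```

```text
t 0.15 pos [5.996e-01 1.000e-04 2.178e-01] jawdir 0.0 open 0.997 F [ 0.2 -0.7  0. ] j6 -0.09
tool axes [[-0.001, -0.0, 1.0], [0.0, 1.0, 0.0], [-1.0, 0.0, -0.001]]
tool shift [ 0.0179  0.2719 -0.0515]
spin about tool x (down):  80.5 or -99.5
[[0.001, 0.258, -0.966, -0.165], [0.002, 0.966, 0.258, 0.071], [1.0, -0.002, 0.0, -0.001], [0.0, 0.0, 0.0, 1.0]]
```

Emit:
step_arm([
  [[0,0.045,-0.008],0,0.5],
  [[0,0.045,-0.008],0,0.5],
  [[0,0.045,-0.008],0,0.5],
  [[0,0.045,-0.008],0,0.5],
  [[0,0.045,-0.008],0,0.5],
  [[0,0.047,-0.011],0,0.5],
])

```text
time_s: 0.75
position: [0.5484, 0.2735, 0.2183]
eef_rot: [-2.327, 1.57, -2.328]
force: [0.7, 0.5, -0.8]
opening: 0.532
```

Emit:
step_arm([
  [[0,0,0],-8.3,0.5],
  [[0,0,0],-8.3,0.5],
  [[0,0,0],-8.3,0.5],
  [[0,0,0],-8.3,0.5],
  [[0,0,0],-8.3,0.5],
  [[0,0,0],-8.3,0.5],
  [[0,0,0],-8.3,0.5],
  [[0,0,0],-8.3,0.5],
  [[0,0,0],-8.3,0.5],
  [[0,0,0],-8.3,0.5],
  [[0,0,0],-8.3,0.5],
  [[0,0,0],-8.2,0.5],
])

```text
time_s: 1.95
position: [0.5488, 0.2719, 0.2182]
eef_rot: [1.8, 1.57, -2.741]
force: [0.8, 0.8, 0.3]
opening: 0.5
```

```bash
python3 - <<'E'
from h import *
need((.548,.272,.15),99.5)
d=grab('wrist'); np.save('w2.npy',d,allow_pickle=True)
save(d,'w2.png'); W=cloud(d).reshape(-1,3); W=W[~np.isnan(W[:,0])]
P=W[(W[:,2]>.1)&(W[:,2]<.114)&(W[:,0]>.53)&(W[:,0]<.62)&(W[:,1]>.19)&(W[:,1]<.36)]
print(len(P),cv2.minAreaRect(P[:,:2].astype(np.float32)))
u=np.array([-.986,-.165]); v=np.array([-.165,.986])
B=W[(W[:,2]>.066)&(W[:,2]<.08)&(W[:,0]>.5)&(W[:,0]<.62)&(W[:,1]>.19)&(W[:,1]<.36)]
o=B[:,:2]-[.574,.276]; a=o@u; b=o@v
m=(a>10)|(a>.012); print('block',m.sum(),np.percentile(a[m],[2,98]).round(4),np.percentile(b[m],[2,98]).round(4), B[m,2].mean())
S=cloud(np.load('scene.npy',allow_pickle=True).item()).reshape(-1,3); Q=S[(S[:,1]>.37)&(S[:,1]<.6)&(S[:,0]>.5)&(S[:,0]<.8)&(S[:,2]>.06)&(S[:,2]<.135)]
print('bottle',Q.min(0),Q.max(0))
E
```

```text
t 1.95 pos [0.5488 0.2719 0.2182] jawdir 99.8 open 0.5 F [0.8 0.8 0.3] j6 -1.37
tool axes [[-0.001, -0.985, -0.171], [-0.0, -0.171, 0.985], [-1.0, 0.001, -0.0]]
tool shift [0.0682 0.0007 0.0002]
spin about tool x (down):  0.3 or -179.7
1175 ((0.5703928470611572, 0.27721744775772095), (0.008933482691645622, 0.12951278686523438), 9.055641174316406)
block 310 [0.013  0.0372] [-0.0056  0.0092] 0.07174441659488442
bottle [0.50024295 0.42549279 0.0600201 ] [0.79999616 0.5999385  0.1348449 ]
```

View pics/w2.png

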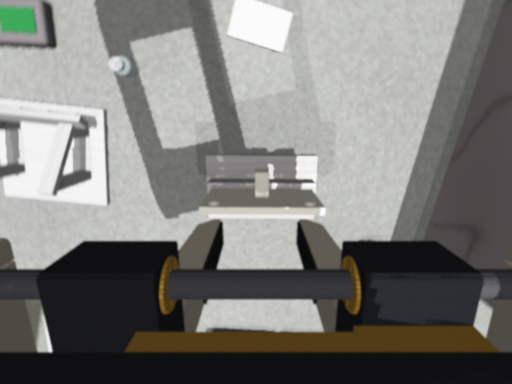

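The wrist view shows the plate's top edge at rows 205-217, columns 200-325, and the block at (262,182). I'm now aligning to the block and descending.

Emit:
step_arm([
  [[0.03,0.004,0.002],0.5,0.5],
  [[0.04,0,0],0,0.5],
  [[0.04,0,0],0,0.5],
  [[0.03,0,0],0,0.5],
  [[0,0,0],0,0.5],
])

```text
time_s: 2.5
position: [0.5405, 0.2717, 0.0726]
eef_rot: [1.795, 1.561, -2.763]
force: [-0.3, -0.4, -1.0]
opening: 0.501
```

```bash
python3 - <<'E'
from h import *
need((.5449,.2733,.044),99.3)
d=grab('wrist'); e=grab('side'); b=cv2.resize(e['pixels'][90:190,150:283],(512,384),interpolation=cv2.INTER_CUBIC)
cv2.imwrite('pics/w3.png',cv2.resize(np.hstack([d['pixels'],b]),(800,300))[:,:,::-1])
E
```

```text
t 2.5 pos [0.5405 0.2717 0.0726] jawdir 98.9 open 0.501 F [-0.3 -0.4 -1. ] j6 -1.34
tool axes [[-0.009, -0.988, -0.154], [-0.004, -0.154, 0.988], [-1.0, 0.01, -0.002]]
tool shift [ 0.0286 -0.0049  0.001 ]
spin about tool x (down):  -0.4 or 179.6
```

View pics/w3.png

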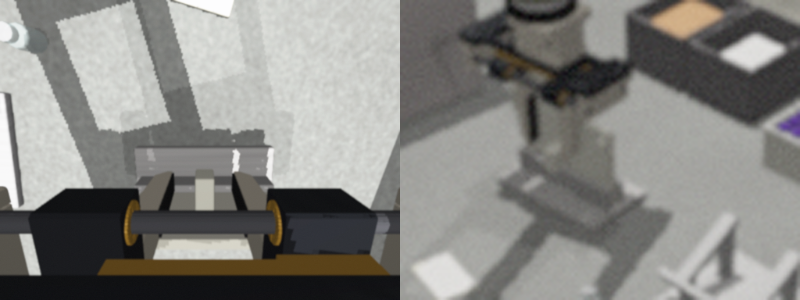

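The wrist view shows the block (205,190) centred between the fingers. I'm finishing the descent, then gripping.

Emit:
step_arm([
  [[0.02,0,0],0,0.5],
  [[0.01,0,0],0,0.5],
  [[0.004,0,0],0,0.5],
  [[0,0,0],0,0.5],
  [[0,0,0],0,0.5],
])

```text
time_s: 3.1
position: [0.5454, 0.2736, 0.0458]
eef_rot: [-1.346, 1.569, 0.382]
force: [-0.0, -0.6, -0.3]
opening: 0.502
```

```bash
python3 - <<'E'
from h import *
need((.5449,.2733,.044),99.3)
E
```

```text
t 3.1 pos [0.5454 0.2736 0.0458] jawdir 99.0 open 0.502 F [-0.  -0.6 -0.3] j6 -1.35
tool axes [[0.001, -0.988, -0.156], [0.001, -0.156, 0.988], [-1.0, -0.001, 0.0]]
tool shift [ 0.0018  0.0005 -0.0002]
spin about tool x (down):  -0.3 or 179.7
```

Emit:
step_arm([
  [[0.001,0,0],0,0.1],
  [[0,0,0],0,0.1],
  [[0,0,0],0,0.1],
  [[0,0,0],0,0.1],
  [[0,0,0],0,0.1],
  [[-0.015,0,0],0,0.1],
  [[-0.02,0,0],0,0.1],
  [[-0.03,0,0],0,0.1],
  [[-0.03,0,0],0,0.1],
  [[-0.03,0,0],0,0.1],
  [[-0.02,0,0],0,0.1],
  [[0,0,0],0,0.1],
], force=25)

```text
time_s: 4.3
position: [0.5467, 0.2742, 0.1935]
eef_rot: [-1.348, 1.564, 0.38]
force: [0.0, -0.3, -0.8]
opening: 0.171
```

```bash
cat >> h.py <<'E'
def plate_fit(d,xr,yr,zr):
    """plane fit of points near gripper -> normal tilt"""
    W=cloud(d).reshape(-1,3); W=W[~np.isnan(W[:,0])]
    P=W[(W[:,0]>xr[0])&(W[:,0]<xr[1])&(W[:,1]>yr[0])&(W[:,1]<yr[1])&(W[:,2]>zr[0])&(W[:,2]<zr[1])]
    return P
E
python3 - <<'E'
from h import *
need((.5449,.2733,.19),99.3)
d=grab('scene'); e=grab('side'); w=grab('wrist')
a=d['pixels'][150:300,290:490]; b=e['pixels'][50:200,130:330]
a=cv2.resize(a,(400,300)); b=cv2.resize(b,(400,300))
cv2.imwrite('pics/l1.png',np.vstack([np.hstack([a,b]),np.hstack([cv2.resize(w['pixels'],(400,300)),np.zeros((300,400,3),np.uint8)])])[:,:,::-1])
E
```

```text
t 4.3 pos [0.5467 0.2742 0.1935] jawdir 99.0 open 0.171 F [ 0.  -0.3 -0.8] j6 -1.35
tool axes [[0.006, -0.988, -0.156], [0.003, -0.156, 0.988], [-1.0, -0.007, 0.002]]
tool shift [ 0.0035  0.002  -0.0006]
spin about tool x (down):  -0.3 or 179.7
```

View pics/l1.png

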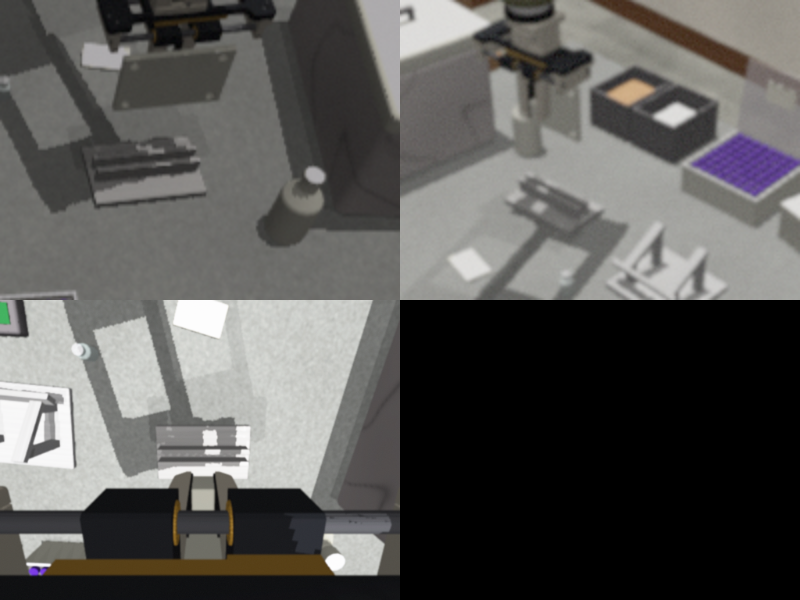

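The plate is out of the rack and still held upright by the block. I'm carrying it over the rest.

Emit:
step_arm([
  [[0,0.0038,-0.0349],0,0.1],
  [[0,0.0038,-0.0349],0,0.1],
  [[0,0.0038,-0.0349],0,0.1],
  [[0,0.0038,-0.0349],0,0.1],
  [[0,0.0038,-0.0349],0,0.1],
  [[0,0.0038,-0.0349],0,0.1],
  [[0,0.0038,-0.0349],0,0.1],
  [[0,0.0038,-0.0349],0,0.1],
  [[0.015,0,0],5.4,0.1],
  [[0.02,0,0],0,0.1],
  [[0,0,0],0,0.1],
  [[0,0,0],0,0.1],
])

```text
time_s: 5.65
position: [0.5571, -0.007, 0.152]
eef_rot: [1.407, 1.567, 3.041]
force: [0.8, 0.9, -1.0]
opening: 0.17
```

Emit:
step_arm([
  [[0,0,0],0,0.1],
  [[0,0,0],0,0.1],
  [[0,0,0],0,0.1],
], force=8)

```text
time_s: 5.95
position: [0.5589, -0.007, 0.1545]
eef_rot: [-1.748, 1.569, -0.114]
force: [-0.7, 0.3, -2.5]
opening: 0.175
```

```bash
cat >> h.py <<'E'
def tilt(d,c,r=.075,verbose=1):
    """plate plane near grasp point c: robust plane fit of white cloud points, excluding gripper (above c) ; returns normal"""
    W=cloud(d).reshape(-1,3); W=W[~np.isnan(W[:,0])]
    P=W[(np.linalg.norm(W[:,:2]-c[:2],axis=1)<r)&(W[:,2]<c[2]+.055)&(W[:,2]>c[2]-.06)&(np.linalg.norm(W-c,axis=1)<.09)]
    rng=np.random.default_rng(0); best=None;bn=0
    for _ in range(500):
        a=P[rng.choice(len(P),3,False)]; n=np.cross(a[1]-a[0],a[2]-a[0]); l=np.linalg.norm(n)
        if l<1e-5: continue
        n/=l; m=abs((P-a[0])@n)<.003
        if m.sum()>bn: bn=m.sum();best=m
    Q=P[best]; ctr=Q.mean(0); n=np.linalg.svd(Q-ctr,full_matrices=False)[2][2]; n*=np.sign(n[2]) if abs(n[2])>.1 else -np.sign(n[0])
    print(len(P),bn,'n',n.round(3),'ang from vert',np.degrees(np.arccos(abs(n[2]))).round(1),'centre',ctr.round(4),'offset of c along n',((c-ctr)@n).round(4))
    return n,Q
E
python3 - <<'E'
from h import *
need((.56,-.006,.15),93.6)
s=monitor.sense(); c=s['position']+[0,0,.019]
for n in('scene','side'): tilt(grab(n),c)
E
```

```text
t 5.95 pos [ 0.5589 -0.007   0.1545] jawdir 93.6 open 0.175 F [-0.7  0.3 -2.5] j6 -1.74
tool axes [[0.001, -0.998, -0.063], [-0.0, -0.063, 0.998], [-1.0, -0.001, -0.0]]
tool shift [ 0.0045 -0.0012  0.0009]
spin about tool x (down):  0.0 or -180.0
1461 1293 n [-0.998 -0.066 -0.007] ang from vert 89.6 centre [ 0.5918 -0.0068  0.1743] offset of c along n 0.0329
746 381 n [-0.998 -0.06  -0.005] ang from vert 89.7 centre [ 0.5832 -0.028   0.1613] offset of c along n 0.0229
```

Emit:
step_arm([
  [[0.003,0,0],0,0.1],
  [[0,0,0],0,0.1],
  [[0,0,0],0,0.1],
], force=4.5)

```text
time_s: 6.35
position: [0.5582, -0.0072, 0.1504]
eef_rot: [1.386, 1.57, 3.02]
force: [-0.4, 0.3, -1.0]
opening: 0.171
```

```bash
python3 - <<'E'
from h import *
s=monitor.sense(); c=s['position']+[0,0,.019]; print(s['opening'],s['position'])
tilt(grab('scene'),c)
E
```

```text
0.17085211909770548 [ 0.55821511 -0.00715803  0.1504071 ]
1468 1289 n [-0.998 -0.062 -0.006] ang from vert 89.7 centre [ 0.5913 -0.0068  0.1703] offset of c along n 0.0331
```

The friction grip holds the plate upright even at 4.5 N. I'll lean it on the outside of the rest's lip to pivot it in the pads. First I'll stage in front of the lip.

Emit:
step_arm([
  [[0,0.03,0],0,0.1],
  [[0,0.03,0],0,0.1],
  [[0,0.028,0],0,0.1],
  [[0.02,0,0],0,0.1],
  [[0.03,0,0],0,0.1],
  [[0.025,0,0],0,0.1],
  [[0.007,0,0],0,0.1],
  [[0,0,0],0,0.1],
  [[0,0,0],0,0.1],
  [[0,0,0],0,0.1],
], force=8)

```text
time_s: 7.4
position: [0.4719, -0.0129, 0.0703]
eef_rot: [-1.766, 1.568, -0.133]
force: [-0.1, 0.4, -1.5]
opening: 0.171
```

```bash
python3 - <<'E'
from h import *
need((.47,-.0125,.068),93.6)
s=monitor.sense(); c=s['position']+[0,0,.019]
tilt(grab('scene'),c); d=grab('side'); tilt(d,c)
# lip profile: side cloud, lip-only
W=cloud(d).reshape(-1,3); v=np.array([.998,.063]); a=(W[:,:2]-[.575,-.0052])@v; b=(W[:,:2]-[.575,-.0052])@[-.063,.998]
m=(abs(b)<.06)&(W[:,2]>.03)&(W[:,2]<.06)&(a<-.03)&(a>-.065)
for x in np.arange(-.064,-.03,.003):
    k=m&(abs(a-x)<.0015)
    if k.sum()>2: print(round(.575+x,3),k.sum(),np.percentile(W[k,2],[10,50,90]).round(3))
E
```

```text
t 7.4 pos [ 0.4719 -0.0129  0.0703] jawdir 93.6 open 0.171 F [-0.1  0.4 -1.5] j6 -1.77
tool axes [[0.003, -0.998, -0.063], [-0.0, -0.063, 0.998], [-1.0, -0.003, -0.001]]
tool shift [0.0023 0.0019 0.0005]
spin about tool x (down):  0.0 or -180.0
1501 1051 n [-0.998 -0.063 -0.009] ang from vert 89.5 centre [ 0.505  -0.0128  0.0903] offset of c along n 0.0331
594 281 n [-0.998 -0.066 -0.001] ang from vert 89.9 centre [ 0.4967 -0.0418  0.0738] offset of c along n 0.0229
0.517 4 [0.046 0.052 0.057]
0.52 4 [0.05  0.053 0.055]
0.529 4 [0.048 0.048 0.049]
0.532 6 [0.049 0.053 0.055]
0.535 4 [0.043 0.049 0.051]
0.538 9 [0.049 0.051 0.055]
0.541 10 [0.041 0.054 0.059]
0.544 6 [0.039 0.053 0.058]
```

Emit:
step_arm([
  [[0,-0.008,0],0,0.1],
  [[0,-0.007,0],0,0.1],
  [[-0.003,-0.005,0],0,0.1],
  [[-0.003,-0.005,0],0,0.1],
  [[-0.002,-0.006,0],0,0.1],
  [[-0.002,-0.006,0],0,0.1],
  [[-0.001,-0.006,0],0,0.1],
  [[0,-0.006,0],0,0.1],
  [[0,-0.003,0],0,0.1],
  [[0,0,0],0,0.1],
  [[0,0,0],0,0.1],
])

```text
time_s: 8.6
position: [0.5228, -0.0094, 0.0797]
eef_rot: [-1.703, 1.57, -0.069]
force: [-0.4, -0.3, -2.0]
opening: 0.172
```

```bash
python3 - <<'E'
from h import *
need((.525,-.009,.080),93.6)
s=monitor.sense(); c=s['position']+[0,0,.019]
tilt(grab('scene'),c); tilt(grab('side'),c)
E
```

```text
t 8.6 pos [ 0.5228 -0.0094  0.0797] jawdir 93.6 open 0.172 F [-0.4 -0.3 -2. ] j6 -1.75
tool axes [[0.001, -0.998, -0.063], [-0.0, -0.063, 0.998], [-1.0, -0.001, -0.0]]
tool shift [-0.0003 -0.0023  0.0003]
spin about tool x (down):  0.0 or -180.0
785 313 n [-0.701 -0.042  0.712] ang from vert 44.6 centre [ 0.5476 -0.0087  0.0913] offset of c along n 0.0227
1068 574 n [-0.716 -0.048  0.696] ang from vert 45.9 centre [ 0.5263 -0.0209  0.0738] offset of c along n 0.0193
```

The plate pivoted to 45° as planned. I'm going a little further, then over the lip and down onto the rest.

Emit:
step_arm([
  [[0.001,-0.005,0],0,0.1],
  [[0.001,-0.004,0],0,0.1],
  [[0,0,0],0,0.1],
  [[-0.015,0,0],0,0.1],
  [[-0.015,0,0],0,0.1],
  [[0,-0.012,0],0,0.1],
  [[0,-0.012,0],0,0.1],
  [[0,0,0],0,0.1],
  [[0,0,0],0,0.1],
])

```text
time_s: 9.6
position: [0.5557, -0.0074, 0.1087]
eef_rot: [-1.748, 1.57, -0.114]
force: [-0.2, 0.5, -0.1]
opening: 0.171
```

```bash
python3 - <<'E'
from h import *
need((.555,-.007,.085),93.6)
s=monitor.sense(); c=s['position']+[0,0,.019]
tilt(grab('scene'),c); tilt(grab('side'),c)
E
```

```text
t 9.6 pos [ 0.5557 -0.0074  0.1087] jawdir 93.6 open 0.171 F [-0.2  0.5 -0.1] j6 -1.74
tool axes [[0.001, -0.998, -0.063], [-0.0, -0.063, 0.998], [-1.0, -0.001, -0.0]]
tool shift [0.0237 0.0007 0.0005]
spin about tool x (down):  0.0 or -180.0
1034 599 n [-0.567 -0.035  0.823] ang from vert 34.6 centre [ 0.5757 -0.0072  0.114 ] offset of c along n 0.0227
1156 645 n [-0.57  -0.032  0.821] ang from vert 34.8 centre [ 0.5572 -0.0193  0.1036] offset of c along n 0.0203
```

Emit:
step_arm([
  [[0.015,0,0],0,0.1],
  [[0.008,0,0],0,0.1],
  [[0.003,0,0],0,0.1],
  [[0.002,0,0],0,0.1],
  [[0,0,0],0,0.1],
  [[0,0,0],0,0.1],
])

```text
time_s: 10.3
position: [0.5555, -0.0074, 0.0797]
eef_rot: [-2.293, 1.571, -0.659]
force: [-0.6, 0.3, -1.6]
opening: 0.167
```

```bash
python3 - <<'E'
from h import *
need((.555,-.007,.081),93.6)
s=monitor.sense(); c=s['position']+[0,0,.019]
tilt(grab('scene'),c); tilt(grab('side'),c)
E
```

```text
t 10.3 pos [ 0.5555 -0.0074  0.0797] jawdir 93.6 open 0.167 F [-0.6  0.3 -1.6] j6 -1.74
tool axes [[0.0, -0.998, -0.063], [-0.0, -0.063, 0.998], [-1.0, -0.0, -0.0]]
tool shift [-0.0013  0.0005  0.0005]
spin about tool x (down):  0.0 or -180.0
1088 668 n [-0.536 -0.036  0.843] ang from vert 32.5 centre [ 0.5715 -0.0078  0.0822] offset of c along n 0.0225
1247 670 n [-0.534 -0.04   0.845] ang from vert 32.4 centre [ 0.5503 -0.0169  0.0709] offset of c along n 0.0203
```

Contact, tilt 32.5°. Letting go and holding still (fingers clear of the block), then checking.

Emit:
step_arm([
  [[0,0,0],0,0.4],
  [[0,0,0],0,0.4],
  [[0,0,0],0,0.4],
  [[0,0,0],0,0.4],
  [[0,0,0],0,0.4],
  [[-0.02,0,0],0,0.4],
  [[-0.03,0,0],0,0.4],
  [[-0.03,0,0],0,0.4],
  [[0,0,0],0,0.4],
  [[0,0,0],0,0.4],
  [[0,0,0],0,0.4],
])

```text
time_s: 11.5
position: [0.5546, -0.0073, 0.1583]
eef_rot: [1.4, 1.569, 3.034]
force: [-0.5, 0.8, 0.3]
opening: 0.399
```

```bash
python3 - <<'E'
from h import *
need(None)
for k in('scene','side','wrist'):
    d=grab(k); n,Q=tilt(d,np.array([.56,-.006,.097]))
    q=(Q-Q.mean(0)); t=np.cross([-.063,.998,0],n); yy=np.cross(n,t)
    r=cv2.minAreaRect(np.stack([Q[:,:2]@[.998,.063],Q[:,:2]@[-.063,.998]],1).astype(np.float32)); print(k,np.round(r[0],4),np.round(r[1],4),round(r[2],1))
    # block top points
    W=cloud(d).reshape(-1,3); h=(W-Q.mean(0))@n; m=(h>.026)&(h<.034)&(np.linalg.norm(W-[.555,-.006,.1],axis=1)<.04)
    if m.sum()>5: print('blocktop',m.sum(),W[m].mean(0).round(4))
save(d,'r1.png')
e=grab('side'); a=cv2.resize(e['pixels'][110:230,190:350],(512,384)); cv2.imwrite('pics/r1.png',cv2.resize(np.hstack([d['pixels'],a]),(800,300))[:,:,::-1])
E
```

```text
t 11.5 pos [ 0.5546 -0.0073  0.1583] jawdir 93.6 open 0.399 F [-0.5  0.8  0.3] j6 -1.74
tool axes [[-0.002, -0.998, -0.063], [0.0, -0.063, 0.998], [-1.0, 0.002, 0.0]]
1120 837 n [-0.486 -0.03   0.873] ang from vert 29.1 centre [ 0.5687 -0.0075  0.0766] offset of c along n 0.022
scene [ 0.5631 -0.0439] [0.1297 0.0987] 89.0
blocktop 31 [ 0.5572 -0.0093  0.1039]
1317 862 n [-0.489 -0.014  0.872] ang from vert 29.3 centre [ 0.5608 -0.0098  0.0749] offset of c along n 0.0196
side [ 0.5583 -0.0436] [0.0936 0.1333] 0.2
blocktop 39 [ 0.5493 -0.0096  0.1028]
12478 11686 n [-0.491 -0.031  0.871] ang from vert 29.4 centre [ 0.5558 -0.0079  0.0705] offset of c along n 0.021
wrist [ 0.5583 -0.043 ] [0.1306 0.0917] 89.8
blocktop 585 [ 0.5494 -0.0086  0.101 ]
```

View pics/r1.png

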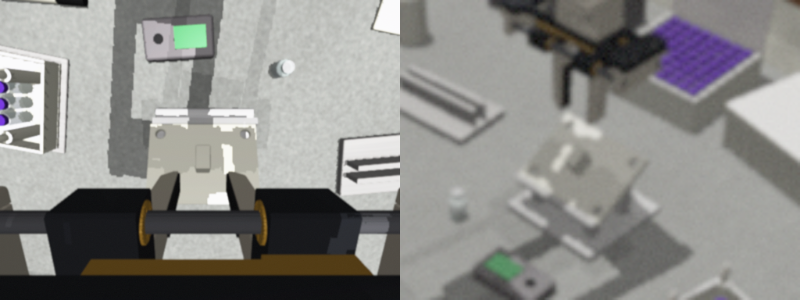

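The view shows the plate on the rails: block at (203,158) in the wrist picture, lower edge at the lip. Tilt is 29.3° in all three views. I'm re-gripping by the block.

Emit:
step_arm([
  [[0.04,0,-0.001],0,0.4],
  [[0.025,0,0],0,0.4],
  [[0.01,0,0],0,0.4],
  [[0.005,0,0],0,0.4],
  [[0,0,0],0,0.4],
  [[0,0,0],0,0.1],
  [[0,0,0],0,0.1],
  [[0,0,0],0,0.1],
  [[0,0,0],0,0.1],
  [[0,0,0],0,0.1],
], force=12)

```text
time_s: 12.7
position: [0.5562, -0.0082, 0.0808]
eef_rot: [-1.503, 1.569, 0.13]
force: [0.0, 2.9, 6.7]
opening: 0.173
```

Emit:
step_arm([
  [[-0.02,0,0],0,0.1],
  [[-0.02,0,0],0,0.1],
  [[-0.02,-0.01,0],0,0.1],
  [[0,-0.025,0],0,0.1],
  [[0,-0.025,0],0,0.1],
  [[0,0,0],0,0.1],
  [[0,0,0],0,0.1],
  [[0,0,0],0,0.1],
])

```text
time_s: 13.5
position: [0.6143, -0.0047, 0.139]
eef_rot: [1.518, 1.569, -3.132]
force: [0.6, -0.1, -0.7]
opening: 0.168
```

```bash
python3 - <<'E'
from h import *
need((.6148,-.003,.138-.019),93.6)
s=monitor.sense(); c=s['position']+[0,0,.019]
for k in('scene','side'): tilt(grab(k),c)
E
```

```text
t 13.5 pos [ 0.6143 -0.0047  0.139 ] jawdir 93.6 open 0.168 F [ 0.6 -0.1 -0.7] j6 -1.72
tool axes [[-0.002, -0.998, -0.063], [-0.0, -0.063, 0.998], [-1.0, 0.002, 0.0]]
tool shift [ 0.02   -0.0007  0.0016]
spin about tool x (down):  0.0 or -180.0
1158 820 n [-0.496 -0.028  0.868] ang from vert 29.8 centre [ 0.6334 -0.0054  0.1383] offset of c along n 0.0265
1187 663 n [-0.495 -0.029  0.868] ang from vert 29.7 centre [ 0.6163 -0.0149  0.1314] offset of c along n 0.0238
```

Lifted, tilt 29.7°. Now I'll level it by pressing its underside, near the lower edge, on the rail tops.

Emit:
step_arm([
  [[0.013,0.004,0],0,0.1],
  [[0.013,0,0],0,0.1],
  [[0.003,-0.003,0],0,0.1],
  [[0.002,-0.004,0],0,0.1],
  [[0.002,-0.004,0],0,0.1],
  [[0.003,-0.004,0],0,0.1],
  [[0.003,-0.004,0],0,0.1],
  [[0,0,0],0,0.1],
  [[0,0,0],0,0.1],
])

```text
time_s: 14.5
position: [0.6307, -0.0036, 0.1005]
eef_rot: [-1.53, 1.57, 0.104]
force: [0.6, 0.1, -1.1]
opening: 0.171
```

```bash
python3 - <<'E'
from h import *
need((.630,-.003,.1015),93.6)
s=monitor.sense(); c=s['position']+[0,0,.019]
for k in('scene','side'): tilt(grab(k),c)
E
```

```text
t 14.5 pos [ 0.6307 -0.0036  0.1005] jawdir 93.6 open 0.171 F [ 0.6  0.1 -1.1] j6 -1.72
tool axes [[0.001, -0.998, -0.063], [0.0, -0.063, 0.998], [-1.0, -0.001, 0.0]]
tool shift [-0.001   0.0007  0.0006]
spin about tool x (down):  0.0 or -180.0
1448 975 n [-0.025  0.006  1.   ] ang from vert 1.5 centre [ 0.6432 -0.0054  0.0956] offset of c along n 0.0242
1104 587 n [-0.017 -0.002  1.   ] ang from vert 1.0 centre [ 0.6187 -0.0124  0.0967] offset of c along n 0.0226
```

Level within about 1.5°. I'm tightening the grip, lifting, and carrying it over the tray.

Emit:
step_arm([
  [[0,0,0],0,0.1],
  [[-0.02,0,0],0,0.1],
  [[-0.03,0,0],0,0.1],
  [[0,0.017,-0.035],0,0.1],
  [[0,0.017,-0.035],0,0.1],
  [[0,0.017,-0.035],0,0.1],
  [[0,0.017,-0.035],0,0.1],
  [[0,0.017,-0.035],0,0.1],
  [[0,0.017,-0.035],0,0.1],
  [[0,0.017,-0.035],0,0.1],
  [[0,0.017,-0.035],0,0.1],
], force=40)

```text
time_s: 15.7
position: [0.5114, -0.293, 0.1508]
eef_rot: [-2.179, 1.57, -0.545]
force: [0.7, -0.1, -0.5]
opening: 0.171
```

Emit:
step_arm([
  [[0,0,0],5.7,0.1],
  [[0,0,0],5.6,0.1],
  [[0,0,0],0,0.1],
  [[0,0,0],0,0.1],
  [[0,0,0],0,0.1],
])

```text
time_s: 16.2
position: [0.5123, -0.2913, 0.1507]
eef_rot: [-2.07, 1.571, -0.631]
force: [0.3, -0.1, -1.3]
opening: 0.167
```

```bash
python3 - <<'E'
from h import *
need((.512,-.292,.145),82.3)
s=monitor.sense(); c=s['position']+[0,0,.019]
ds={}
for k in('scene','side','wrist'):
    d=ds[k]=grab(k); n,Q=tilt(d,c,r=.1)
    r=cv2.minAreaRect(Q[:,:2].astype(np.float32)); print(k,'plate rect',np.round(r[0],4),np.round(r[1],4),round(r[2],1))
    np.save(k+'_t.npy',d,allow_pickle=True)
a=cv2.resize(ds['scene']['pixels'][130:280,80:280],(400,300)); b=cv2.resize(ds['side']['pixels'][150:300,220:420],(400,300)); w=cv2.resize(ds['wrist']['pixels'],(400,300))
cv2.imwrite('pics/t1.png',np.vstack([np.hstack([a,b]),np.hstack([w,0*w])])[:,:,::-1])
E
```

```text
t 16.2 pos [ 0.5123 -0.2913  0.1507] jawdir 82.5 open 0.167 F [ 0.3 -0.1 -1.3] j6 -2.04
tool axes [[0.0, -0.991, 0.131], [-0.0, 0.131, 0.991], [-1.0, -0.0, -0.0]]
tool shift [ 0.0057  0.0002 -0.0007]
spin about tool x (down):  0.2 or -179.8
1470 977 n [-0.023  0.004  1.   ] ang from vert 1.3 centre [ 0.5224 -0.2878  0.1459] offset of c along n 0.024
scene plate rect [ 0.5124 -0.2917] [0.1325 0.0964] 83.4
1578 1063 n [-0.014  0.007  1.   ] ang from vert 0.9 centre [ 0.4981 -0.2988  0.147 ] offset of c along n 0.0225
side plate rect [ 0.506  -0.2911] [0.1343 0.0994] 83.3
20642 16806 n [-0.021  0.003  1.   ] ang from vert 1.2 centre [ 0.4861 -0.2888  0.1446] offset of c along n 0.0245
wrist plate rect [ 0.4992 -0.2903] [0.1309 0.0801] 82.6
```

View pics/t1.png

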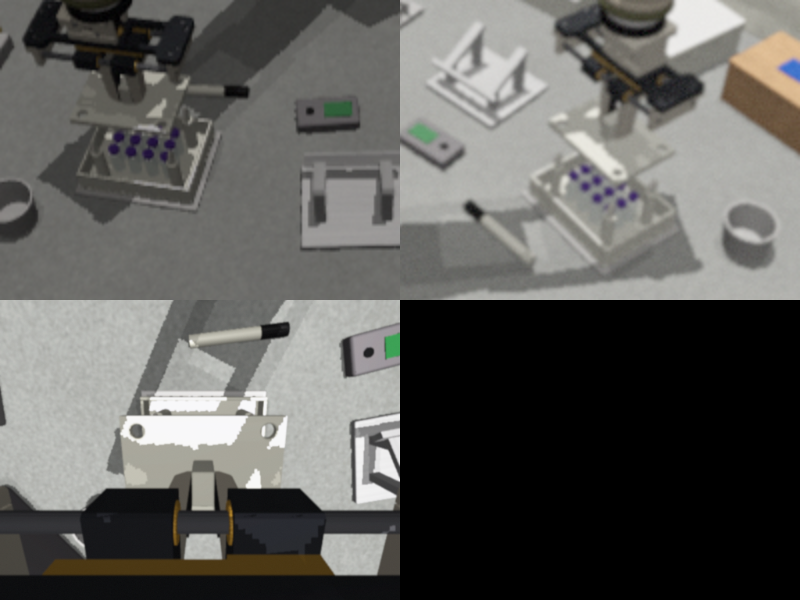

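Pictures: the plate hangs level above the tray. Its holes are at (137,430) and (268,430) in the wrist view. The scene and side rectangles agree with the tray centre within about 1 mm. I'm lowering to just above the post tips and checking from close by.

Emit:
step_arm([
  [[0.02,0,0],0,0.1],
  [[0.013,0,0],0,0.1],
  [[0.005,0,0],0,0.1],
  [[0,0,0],0,0.1],
  [[0,0,0],0,0.1],
])

```text
time_s: 16.85
position: [0.5123, -0.2917, 0.113]
eef_rot: [-2.214, 1.571, -0.778]
force: [0.1, -0.8, -1.7]
opening: 0.169
```

```bash
python3 - <<'E'
from h import *
need((.512,-.292,.113),82.3)
d=grab('wrist'); e=grab('side'); f=grab('scene')
for k,x in(('wrist',d),('side',e),('scene',f)): np.save(k+'_u.npy',x,allow_pickle=True)
def proj(d,p):
    q=np.linalg.inv(d['pose'])@np.r_[p,1]; return d['cx']+d['fx']*q[0]/-q[2], d['cy']-d['fy']*q[1]/-q[2]
a=d['pixels'][150:260,140:300]; a=cv2.resize(a,(800,550),interpolation=cv2.INTER_CUBIC)
cv2.imwrite('pics/u1.png',a[:,:,::-1])
b=cv2.resize(e['pixels'][195:265,280:380],(400,280),interpolation=cv2.INTER_CUBIC); c=cv2.resize(f['pixels'][165:235,110:210],(400,280),interpolation=cv2.INTER_CUBIC)
cv2.imwrite('pics/u2.png',np.hstack([b,c])[:,:,::-1])
E
```

```text
t 16.85 pos [ 0.5123 -0.2917  0.113 ] jawdir 82.3 open 0.169 F [ 0.1 -0.8 -1.7] j6 -2.04
tool axes [[0.0, -0.991, 0.134], [-0.0, 0.134, 0.991], [-1.0, -0.0, -0.0]]
tool shift [-0.      0.0002 -0.0003]
spin about tool x (down):  0.0 or -180.0
```

View pics/u1.png

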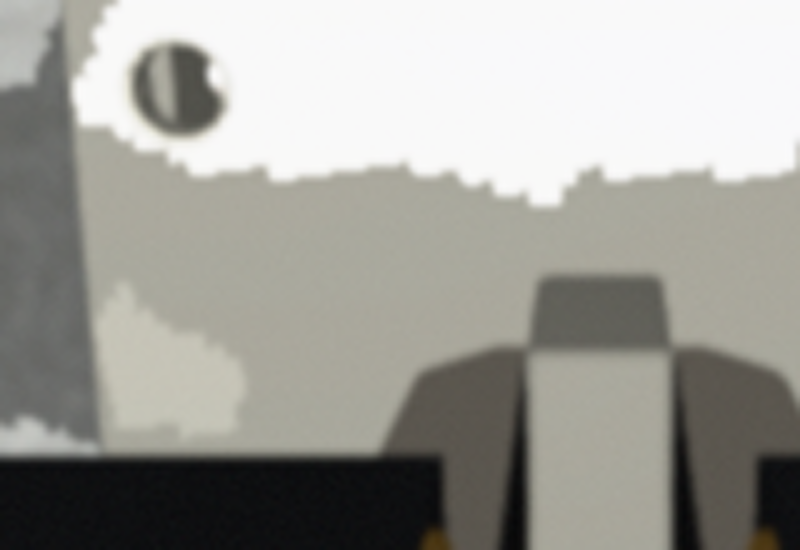

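View pics/u2.png

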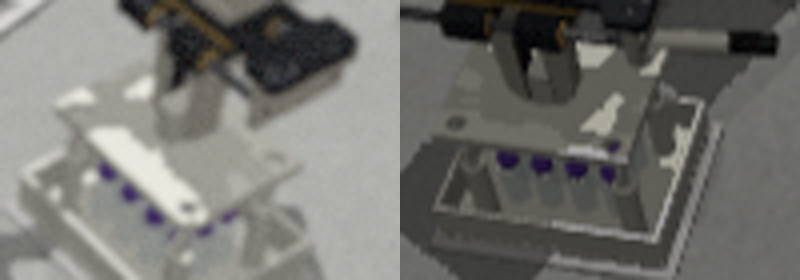

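The wrist crop shows the hole at crop (180,90) with a light post stripe at (160,80) inside it. I'll measure the hole centres and what shows through them.

```bash
python3 - <<'E'
from h import *
d=np.load('wrist_u.npy',allow_pickle=True).item(); W=cloud(d)
s=monitor.sense(); c=s['position']+[0,0,.019]
n,Q=tilt(d,c,r=.1); ztop=Q[:,2].mean(); print('ztop',ztop)
Rm=T(s)[:3,:3]; y=Rm[:,2]; t=-Rm[:,1]  # y along +tray y, t toward +x
def cast(u,v,z):
    r=d['pose'][:3,:3]@np.array([(u-d['cx'])/d['fx'],-(v-d['cy'])/d['fy'],-1]); o=d['pose'][:3,3]; return o+r*(z-o[2])/r[2]
h=(W-Q.mean(0))@n
for sgn in(-1,1):
    # region expected around the hole
    p=c-36*.001*t+sgn*.052*y; p[2]=ztop
    q=np.linalg.inv(d['pose'])@np.r_[p,1]; u0=d['cx']+d['fx']*q[0]/-q[2]; v0=d['cy']-d['fy']*q[1]/-q[2]
    v,u=np.mgrid[:384,:512]; near=(abs(u-u0)<16)&(abs(v-v0)<16)
    m=(near&((h<-.006)|np.isnan(h))).astype(np.uint8)
    k,lab,st,ce=cv2.connectedComponentsWithStats(m)
    i=[j for j in range(1,k) if 100<st[j,4]<800 ]
    for j in i:
        X=cast(*ce[j],ztop); r=X-c; print('hole',sgn,ce[j].round(1),st[j],'world',X.round(4),'rel tool t,y',(r@t).round(4),(r@y).round(4))
        P=W[lab==j]; z=P[:,2]; b=P[(z>.062)&(z<.096)]; print('  in-hole z pct',np.nanpercentile(z,[5,25,50,75,95]).round(3),len(b), b.mean(0).round(4) if len(b) else '', 'zmax', np.nanmax(z).round(3))
        if len(b):
            for zz in np.arange(.064,.095,.004):
                bb=b[abs(b[:,2]-zz)<.002]
                if len(bb)>1: print('    z',zz.round(3),len(bb),bb.mean(0).round(4),'rel hole t,y',((bb.mean(0)-X)@t).round(4),((bb.mean(0)-X)@y).round(4))
E
```

```text
20731 16825 n [-0.02   0.003  1.   ] ang from vert 1.1 centre [ 0.486  -0.289   0.1069] offset of c along n 0.0251
ztop 0.1068907716641113
hole -1 [176.5 167.7] [168 161  17  16 213] world [ 0.4644 -0.3374  0.1069] rel tool t,y -0.0417 -0.0515
  in-hole z pct [0.015 0.024 0.036 0.039 0.1  ] 17 [ 0.4661 -0.3387  0.0885] zmax 0.101
    z 0.088 13 [ 0.466  -0.3388  0.0883] rel hole t,y 0.0017 -0.0011
    z 0.092 3 [ 0.4657 -0.3381  0.0905] rel hole t,y 0.0013 -0.0004
hole 1 [342.4 168.1] [335 162  17  14 201] world [ 0.478  -0.2368  0.1069] rel tool t,y -0.0417 0.0501
  in-hole z pct [0.011 0.024 0.035 0.087 0.099] 42 [ 0.4801 -0.235   0.088 ] zmax 0.101
    z 0.084 3 [ 0.4835 -0.2355  0.084 ] rel hole t,y 0.0052 0.002
    z 0.088 34 [ 0.4798 -0.2349  0.0883] rel hole t,y 0.0014 0.0021
    z 0.092 4 [ 0.4792 -0.2349  0.0904] rel hole t,y 0.0009 0.002
```

Through the holes the post tips show about 1.5 mm further +x and 0.4 mm +y. I'm correcting that, tightening the grip and easing down onto the pins.

Emit:
step_arm([
  [[0,-0.0012,0.0004],0,0.1],
  [[0.005,0,0],0,0.1],
  [[0.005,0,0],0,0.1],
  [[0.004,0,0],0,0.1],
  [[0.003,0,0],0,0.1],
  [[0,0,0],0,0.1],
  [[0,0,0],0,0.1],
], force=60)

```text
time_s: 17.7
position: [0.5132, -0.2913, 0.0954]
eef_rot: [1.217, 1.57, 2.654]
force: [-0.7, -0.6, -1.1]
opening: 0.166
```

```bash
python3 - <<'E'
from h import *
need(None); s=monitor.sense(); print(s['moment'].round(2)); c=s['position']+[0,0,.019]
for k in('wrist','side','scene'): tilt(grab(k),c,r=.1)
E
```

```text
t 17.7 pos [ 0.5132 -0.2913  0.0954] jawdir 82.3 open 0.166 F [-0.7 -0.6 -1.1] j6 -2.04
tool axes [[-0.001, -0.991, 0.134], [0.0, 0.134, 0.991], [-1.0, 0.001, 0.0]]
[0.12 0.17 0.06]
20981 17021 n [-0.02   0.003  1.   ] ang from vert 1.1 centre [ 0.4867 -0.2887  0.0894] offset of c along n 0.0245
1562 996 n [-0.011  0.004  1.   ] ang from vert 0.7 centre [ 0.4982 -0.2997  0.0919] offset of c along n 0.0224
1402 853 n [-0.017  0.002  1.   ] ang from vert 1.0 centre [ 0.5246 -0.2881  0.0911] offset of c along n 0.0235
```

Pins are in the holes (underside about 83 mm) with no side force. Pressing on.

Emit:
step_arm([
  [[0.003,0,0],0,0.1],
  [[0.003,0,0],0,0.1],
  [[0.003,0,0],0,0.1],
  [[0,0,0],0,0.1],
])

```text
time_s: 18.25
position: [0.5129, -0.2913, 0.0863]
eef_rot: [1.523, 1.57, 2.959]
force: [-1.3, -0.6, -4.3]
opening: 0.167
```

Emit:
step_arm([
  [[0.003,0,0],0,0.1],
  [[0.003,0,0],0,0.1],
  [[0.002,0,0],0,0.1],
  [[0,0,0],0,0.1],
  [[0,0,0],0,0.1],
])

```text
time_s: 18.75
position: [0.5136, -0.2915, 0.0789]
eef_rot: [-1.912, 1.57, -0.475]
force: [-2.6, 1.7, 3.9]
opening: 0.17
```

```bash
python3 - <<'E'
from h import *
need(None); s=monitor.sense(); print(s['moment'].round(2)); c=s['position']+[0,0,.019]
for k in('wrist','side','scene'): tilt(grab(k),c,r=.1)
E
```

```text
t 18.75 pos [ 0.5136 -0.2915  0.0789] jawdir 82.3 open 0.17 F [-2.6  1.7  3.9] j6 -2.04
tool axes [[0.0, -0.991, 0.134], [-0.0, 0.134, 0.991], [-1.0, -0.0, -0.0]]
[ 0.39  0.65 -0.  ]
21367 16650 n [-0.016  0.003  1.   ] ang from vert 0.9 centre [ 0.4875 -0.289   0.073 ] offset of c along n 0.0245
1553 942 n [-0.008 -0.001  1.   ] ang from vert 0.5 centre [ 0.4987 -0.2984  0.0753] offset of c along n 0.0225
1388 832 n [-0.024 -0.005  1.   ] ang from vert 1.4 centre [ 0.5261 -0.2871  0.0742] offset of c along n 0.024
```

Emit:
step_arm([
  [[0.002,0,0],0,0.1],
  [[0.002,0,0],0,0.1],
  [[0,0,0],0,0.1],
  [[0,0,0],0,0.1],
])

```text
time_s: 19.3
position: [0.5142, -0.2916, 0.0782]
eef_rot: [-1.948, 1.569, -0.511]
force: [-11.2, 9.2, 27.6]
opening: 0.168
```

```bash
python3 - <<'E'
from h import *
need(None); s=monitor.sense(); c=s['position']+[0,0,.019]
for k in('wrist','side','scene'): tilt(grab(k),c,r=.1)
E
```

```text
t 19.3 pos [ 0.5142 -0.2916  0.0782] jawdir 82.3 open 0.168 F [-11.2   9.2  27.6] j6 -2.04
tool axes [[0.001, -0.991, 0.134], [-0.001, 0.134, 0.991], [-1.0, -0.002, -0.001]]
21632 16718 n [-0.002  0.     1.   ] ang from vert 0.1 centre [ 0.4878 -0.2891  0.0727] offset of c along n 0.0245
1560 936 n [0.006 0.001 1.   ] ang from vert 0.4 centre [ 0.4993 -0.2987  0.0749] offset of c along n 0.0224
1398 844 n [0.005 0.001 1.   ] ang from vert 0.3 centre [ 0.526  -0.2872  0.0736] offset of c along n 0.0236
```

Hard stop at 28 N and the plate is now level (≤0.4°), so it is seated. I'll relieve the load, let go, rise and check.

Emit:
step_arm([
  [[-0.003,0,0],0,0.1],
  [[0,0,0],0,0.4],
  [[0,0,0],0,0.4],
  [[0,0,0],0,0.4],
  [[0,0,0],0,0.4],
  [[-0.03,0,0],0,0.4],
  [[-0.04,0,0],0,0.4],
  [[-0.04,0,0],0,0.4],
  [[-0.03,0.03,0],0,0.4],
  [[0,0,0],0,0.4],
  [[0,0,0],0,0.4],
])

```text
time_s: 20.55
position: [0.484, -0.2878, 0.2185]
eef_rot: [-2.001, 1.568, -0.565]
force: [-0.6, 0.3, -0.9]
opening: 0.401
```

```bash
python3 - <<'E'
from h import *
need(None); c=np.array([.51,-.2915,.095])
t=np.array([.991,-.134,0]); y=np.array([.134,.991,0])
for k in('wrist','side','scene'):
    d=grab(k); n,Q=tilt(d,c,r=.1); r=cv2.minAreaRect(Q[:,:2].astype(np.float32)); print(k,np.round(r[0],4),np.round(r[1],4),round(r[2],1))
    ctr=np.array([*r[0],0])
    for a in(-1,1):
        for b in(-1,1):
            p=ctr+a*.03*t+b*.045*y; m=np.linalg.norm(Q[:,:2]-p[:2],axis=1)<.012; print('  corner',a,b,m.sum(),Q[m,2].mean().round(4) if m.any() else '')
    if k=='wrist': w=d
    if k=='scene': s=d
cv2.imwrite('pics/f.png',np.hstack([cv2.resize(w['pixels'],(400,300)),cv2.resize(s['pixels'][160:250,100:220],(400,300),interpolation=cv2.INTER_CUBIC)])[:,:,::-1])
E
```

```text
t 20.55 pos [ 0.484  -0.2878  0.2185] jawdir 82.3 open 0.401 F [-0.6  0.3 -0.9] j6 -2.06
tool axes [[0.002, -0.991, 0.135], [-0.001, 0.135, 0.991], [-1.0, -0.002, -0.001]]
8276 7349 n [ 0.001 -0.     1.   ] ang from vert 0.1 centre [ 0.5021 -0.2911  0.0728] offset of c along n 0.0223
wrist [ 0.5091 -0.2919] [0.1302 0.0964] 82.4
  corner -1 -1 284 0.0727
  corner -1 1 282 0.0727
  corner 1 -1 27 0.0726
  corner 1 1 24 0.0727
1630 1098 n [ 0.003 -0.004  1.   ] ang from vert 0.3 centre [ 0.5055 -0.2959  0.0749] offset of c along n 0.0201
side [ 0.509  -0.2921] [0.1337 0.1002] 82.1
  corner -1 -1 31 0.0751
  corner -1 1 36 0.0751
  corner 1 -1 34 0.0748
  corner 1 1 37 0.0748
1599 1067 n [0.001 0.001 1.   ] ang from vert 0.1 centre [ 0.5161 -0.2911  0.0737] offset of c along n 0.0213
scene [ 0.5139 -0.2922] [0.1309 0.1001] 82.2
  corner -1 -1 39 0.0741
  corner -1 1 40 0.0738
  corner 1 -1 32 0.0735
  corner 1 1 33 0.074
```

View pics/f.png

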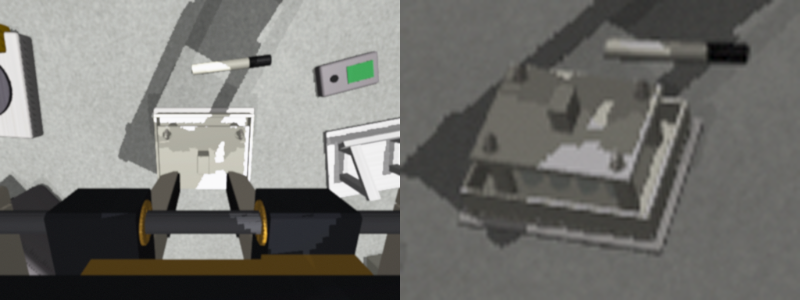

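The picture shows the plate level on the tray with all four pins through its holes. The top face is at about 74 mm at every corner. Handing in.

```bash
python3 -c "
from rig import sign_off
print(sign_off())"
```

```text
the job is handed in; nothing more can be done
None
```

The plate is pressed home on the tray and released, and the job is handed in after about 21 s of robot time; `sign_off` gives no verdict.

**What I did**
- **Rack to rest:** I took the plate from the rack by its grip block. I turned it in the pads by leaning it on the outside of the rest's lip, laid it on the rails and let go.
- **Rest to tray:** I took it again by the block, levelled it on the rail tops and pressed it down over the posts.

**Checks that passed**
- **On the rest:** the plate was tilted about 29.3° in all three views, with the fingers clear of it for over 0.5 s.
- **On the tray:** pressing ended at a hard stop of about 28 N. After release the plate was level within 0.3° and its top face was at 72.7–75 mm (about 74 expected when home). The last picture shows all four pins through the holes, and the arm is clear.
- **Centre:** it matches the tray's position in the images to within about 2 mm.

**Disagreements and surprises**
- The cameras differ by 3–5 mm in absolute x and about 2 mm in height, so I relied on comparisons within each camera.
- The plate did not swing in the pads under its own weight even at a 4.5 N grip, so I turned it by pushing it against the rest.
- During the second grip on the rest the tool felt about 7 N. The finger tips probably brushed the plate, with no visible effect.
- I did not measure the bystanders again. The marker and logger look unmoved in the last view, and the path stayed clear of the others.

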